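# Unlatch the vial carrier and hold its gate wide

## Robot

A 7-joint arm with a two-finger parallel gripper is mounted at the origin on a cart in front of the work surface, level with it; the furniture and walls round the work are solid. World frame = base frame: x ahead of the robot, y to its left, z up, the work surface at z = 0. Lengths are in m, angles in rad, forces in N, time in s.
With the tool pointing down it reaches from about 0.4 to 0.875 m from the base axis. Payload 6.5 kg.
Tool frame: the origin (TCP) lies midway between the tips of the shut fingers; the grasp point (between the pads) lies 19 mm behind it; z points along the fingers, y is the line along which they close (so a half turn about z gives the same grasp; the last joint's range is limited). The gripper opens to 88 mm and grips with 3 to 60 N. Pads are 18 mm wide; open, the fingers measure 123 mm over their backs; the gripper's body (75 mm by 187 mm) begins 45 mm behind the grasp point.
Start: joints at [-1.18, 0.536, -0.004, 1.538, 0.003, 1.067, -0.071], TCP at [0.287, 0.583, 0.218] pointing down, gripper open.
Joint ranges: [-2.7, 2.7], [-0.37, 2.16], [-1.27, 1.26], [0.24, 2.4], [-1.31, 4.45], [0.19, 1.91], [-2.76, 2.76]. Speed limits (rad/s): [2.39, 2.39, 3.14, 3.14, 3.14, 3.14, 3.14].

## Interface

Orientations are given as [roll, pitch, yaw] about the fixed x, y, z axes, in that order (R = Rz(yaw) Ry(pitch) Rx(roll)).
In Python, from bench import monitor, eyes, workorder gives the robot as it stands.
- The arm moves only by the tool move_arm, never from a script. Its argument "commands" is a list of rows, each a list of 7 numbers: the closure, from -1 (fully open) to 1 (shut), then the shift along the tool's x, y, z in units of 0.2 m (1.0 is 0.2 m), then the turn, a rotation vector about the tool's x, y, z in units of 180 degrees (1.0 is 180 degrees). In form: [[claw, dx, dy, dz, wx, wy, wz], ...]. A call has 1 to 20 rows; each row is the pose to reach, as a shift and turn from the pose commanded when the call began, along the tool's axes at that moment, turning the shorter way round; what a row does not reach only later rows make up. A row lasts 1/8 s, in which the tool goes at most 62.5 mm and 10.7 degrees, less where a joint would pass 70% of its speed; a pose out of reach is approached as far as the arm can. A call with a number of a shift or a turn outside -1 to 1 is refused whole. A call with a gripper value outside its range is refused whole. The fingers move at their own pace and stop on an object; "force" is the grip in N (left out, the last holds). Time passes only in rows, so rows that repeat a pose let the fingers close. It gives the time, the measured TCP pose, the force, the opening and the grip force at its end, in the units of the state.
- monitor.get_state(): the state, without advancing time (a new reading comes with each control period).
- eyes.grab_frame(name): name is "scene" or "top"; returns a dict with "frame" (480x640x3 uint8, red, green, blue), "intrinsics" (3x3 intrinsics, pixels), "xyz" and "orientation" of the camera in the world. Camera axes: x right, y down, z forward; pixel columns grow to the right and rows downward; lengths in m; the calibration is good to about 2 mm. A picture is of the moment at which its call begins. There is no depth.
- workorder.sign_off(): hands the job in; it is judged then, once.
Trained networks look in the newest picture that a camera, given by its name, has taken for a name from the list of things; names that differ only in an ending like _2 or _b are one class to them, and where a whole thing is asked for, a point or a joint stands for the part that bears it (a point fixed in the world has none). Each returns a list of dicts, best first, with "score" (0 to 1); they miss things now and then, are a little off and sometimes report something else, mostly with a low value. They report only what shows in the picture. A call takes as long as a camera call.
- eyes.recognise(camera, query): "position" ([x, y, z] in m, in world coordinates, good to about 4 mm: the middle of the surface that is visible of it).
- eyes.pinpoint(camera, query): "position" ([x, y, z] in m, in world coordinates, good to about 4 mm: a listed point, or the origin of a listed thing).
The state is a dict: "t": time; "q": joint angles; "qd": joint speeds; "effort": joint torques, N m; "position": TCP position; "eef_rot": TCP orientation; "ft_force": force on the tool from outside, world axes, zero at the start; "ft_torque": the same for the moment, N m; "opening": finger opening in m; "gripper_force": force on a finger pad.
Only numpy, scipy, OpenCV 4.12 (cv2) and the standard library are available. Lean on these libraries where they do the work, as an engineer would, in place of code of your own. Each camera call takes 0.05 s, during which the arm holds its last target. There are 200 camera calls.

## Task

Someone is about to take the vials out of the carrier: unlatch its front gate and hold it open for them. First squeeze the two round buttons of the one catch together, pressing both at once and as far in as they go, then likewise the two oblong buttons of the other catch (they stay in); then swing the gate by its upright black grip past the click of its detent to about a right angle. The gate is sprung to close, so finish with the fingers still on it, holding it wide and still, and leave the loose things on the table where they lie.

Things in the scene. Friction and masses are not known exactly. Their poses are not given: they have to be found in the camera images.
- carrier: Open-topped carrier of white plastic and aluminium with vials in it, 140 x 216 mm in plan, fixed to the table. Origin: centre of its underside on the table; +x points to its back, -x is the front with the gate, +y its left side (seen from the robot) with the gate's hinge; z up.
- round_centre (a point): Point midway between the two upright grey round buttons (discs 24 mm in diameter) of a squeeze catch, half-way up them, 122 mm above the table. They slide along y; x points into the carrier. Outer faces are 54 mm apart released, 30 mm squeezed; each button spans 110 to 134 mm above the table, is 8 mm thick; its base tops out at 90 mm. The other catch is 104 mm away along y; which is left or right varies.
- oblong_centre (a point): Point midway between the two upright grey oblong buttons (plates 38 mm wide, 24 mm high) of a squeeze catch, half-way up them, 122 mm above the table. They slide along y; x points into the carrier. Outer faces are 54 mm apart released, 30 mm squeezed; each button spans 110 to 134 mm above the table, is 8 mm thick; its base tops out at 90 mm. The other catch is 104 mm away along y; which is left or right varies.
- round_left (a joint): How far the left (seen from the robot; +y) button of the round-button catch is squeezed inward, in m: 0 released, 0.012 at its stop; its barb is clear of the gate at 0.007. It slides stiffly (about 3 N) and stays where it is left.
- round_right (a joint): How far the right (seen from the robot; -y) button of the round-button catch is squeezed inward, in m: 0 released, 0.012 at its stop; its barb is clear of the gate at 0.007. It slides stiffly (about 3 N) and stays where it is left.
- oblong_left (a joint): How far the left (seen from the robot; +y) button of the oblong-button catch is squeezed inward, in m: 0 released, 0.012 at its stop; its barb is clear of the gate at 0.007. It slides stiffly (about 3 N) and stays where it is left.
- oblong_right (a joint): How far the right (seen from the robot; -y) button of the oblong-button catch is squeezed inward, in m: 0 released, 0.012 at its stop; its barb is clear of the gate at 0.007. It slides stiffly (about 3 N) and stays where it is left.
- gate (a joint): Gate angle, rad: 0 shut, opening toward the robot, clockwise from above about the upright hinge at its left; stop at 1.8. A spring shuts it (0.5 N at the grip when shut, 2.5 N at 1.5). A sprung plunger resists from 0.25 to 0.6 (up to about 5 N at the grip), then pushes it on to 0.95; let go when wider than that, it swings back. Blocked until both catches are squeezed in.
- gate_hinge (a point): Point on the gate's upright hinge axis, at the height of the grip's point (112 mm above the table).
- gate_handle (a point): Centre of the gripping part of the gate's upright black round grip: 14 mm thick, 112 mm above the table, top at 130 mm, bare from 62 mm up. It moves with the gate, 48 mm in front of it and 116 mm from the hinge axis; shut, it is midway between the catches and 71 mm in front of their line. x points from it straight at the gate, y along the gate to the hinge. The gate spans 30 to 106 mm above the table.
- marker: Loose bystander: white and blue marker pen lying on the table, 131 mm long, 11 mm high. Origin at its underside.
- screwdriver: Loose bystander: small red-handled screwdriver, 104 mm long, 14 mm high. Origin at its underside.
- tape_roll: Loose bystander: roll of blue tape lying flat, 48 mm across, 18 mm high. Origin at its underside.
- petri_a: Loose bystander: shallow clear dish with lid, 65 mm across, 13 mm high. Origin at its underside.

How it is judged:
By the outcome, as a careful person would: the job done as asked, in the order asked, and still so for the second after the job is handed in, while the arm keeps its last pose, push and grip.
It also fails if it takes over 51 s, if anything falls off the work surface, if the arm or the gripper's body presses on something with over 40 N, if the wrist force passes 120 N, or if a joint passes its speed limit or range.

## Working session

There is one attempt and no reset: what is moved stays moved. The work goes in short steps, Python scripts to look and compute and a tool call to move; the robot and the scene stay as the last step left them, time stands still between calls to the robot, and variables do not carry over. Pictures are saved under pics/ and viewed, at most 10 in all, crops included, and the job is handed in when it is done.

Besides the shell and the picture viewer there is one more tool, called after "Emit:" as a command line: name --pt "numbers of a row" for each row, then --argument value for the rest. move_arm: Moves the arm, as the interface text tells. Shifts and turns lie within -1 to 1; 1 stands for 0.2 m of shift or 180 degrees of turn. Its arguments: {"type":"object","properties":{"commands":{"type":"array","items":{"type":"array","items":{"type":"number","minimum":-1,"maximum":1}}},"force":{"type":"number"}},"required":["commands"]}

```bash
mkdir -p pics; cat > h.py <<'E'
from bench import monitor, eyes, workorder
import cv2, numpy as np
from scipy.spatial.transform import Rotation as R
def snap(c,f):
    d=eyes.grab_frame(c); cv2.imwrite(f,cv2.cvtColor(d["frame"],cv2.COLOR_RGB2BGR)); return d
def show(c,names,n=2):
    for q in names:
        print(c,q,[(np.round(r["position"],4).tolist(),round(r["score"],2)) for r in eyes.pinpoint(c,q)[:n]])
E
python3 - <<'E'
from h import *
for c in ("scene","top"):
    d=snap(c,f"pics/{c}1.png"); print(c,d["xyz"],d["orientation"],np.round(d["intrinsics"],1).tolist())
    show(c,["carrier","round_centre","oblong_centre","gate_hinge","gate_handle","marker","screwdriver","tape_roll","petri_a"])
s=monitor.get_state(); print({k:np.round(v,3).tolist() for k,v in s.items()})
E
```

```text
scene [-0.00946628  0.41664721  0.57759273] [-2.17583882 -0.01259196 -2.17374813] [[515.1, 0.0, 321.1], [0.0, 515.1, 239.2], [0.0, 0.0, 1.0]]
scene carrier [([0.6884, 0.0517, 0.0021], 0.88)]
scene round_centre [([0.6467, -0.0063, 0.1227], 0.74)]
scene oblong_centre []
scene gate_hinge [([0.6084, 0.1508, 0.1136], 0.86), ([0.4458, 0.1309, -0.0016], 0.19)]
scene gate_handle [([0.5637, 0.0443, 0.1114], 0.61)]
scene marker [([0.4514, 0.0403, -0.0019], 0.92)]
scene screwdriver [([0.4666, 0.1947, 0.0002], 0.88)]
scene tape_roll [([0.4442, 0.1307, -0.0034], 0.76)]
scene petri_a [([0.4359, -0.1174, -0.0035], 0.7)]
top [0.42933927 0.04641287 0.94047216] [-2.94526506 -0.03115166 -1.5780124 ] [[433.7, 0.0, 318.6], [0.0, 433.7, 235.8], [0.0, 0.0, 1.0]]
top carrier [([0.6927, 0.0493, 0.0013], 0.81)]
top round_centre []
top oblong_centre [([0.636, 0.1027, 0.1192], 0.71)]
top gate_hinge [([0.6138, 0.1509, 0.11], 0.73)]
top gate_handle [([0.5625, 0.0472, 0.1089], 0.84)]
top marker [([0.4535, 0.0419, -0.0009], 0.58)]
top screwdriver [([0.4714, 0.193, -0.0018], 0.72)]
top tape_roll [([0.4465, 0.1316, 0.0035], 0.69), ([0.4699, 0.1903, -0.0016], 0.24)]
top petri_a [([0.4366, -0.118, 0.0024], 0.86)]
{'t': 1.0, 'q': [-1.18, 0.536, -0.004, 1.538, 0.003, 1.067, -0.071], 'qd': [0.001, 0.001, 0.0, 0.0, -0.0, -0.0, -0.001], 'effort': [-0.001, -57.09, 0.99, -25.192, -0.056, 0.011, 0.0], 'position': [0.287, 0.583, 0.218], 'eef_rot': [-3.142, 0.0, 2.685], 'ft_force': [0.294, 0.333, 0.133], 'ft_torque': [0.009, -0.001, 0.031], 'gripper_force': 0.0, 'opening': 0.088}
```

View pics/scene1.png

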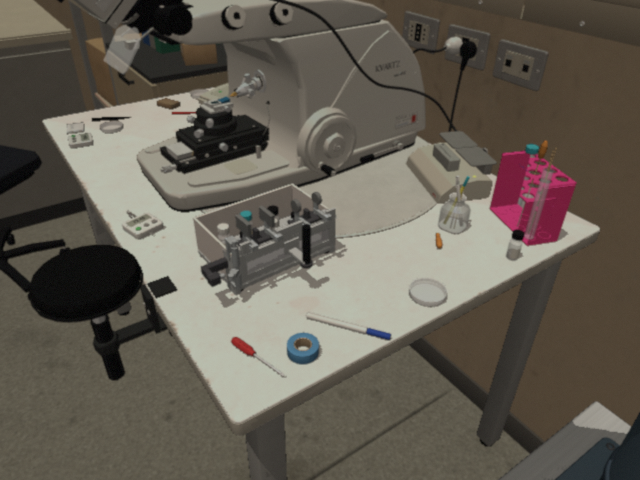

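View pics/top1.png

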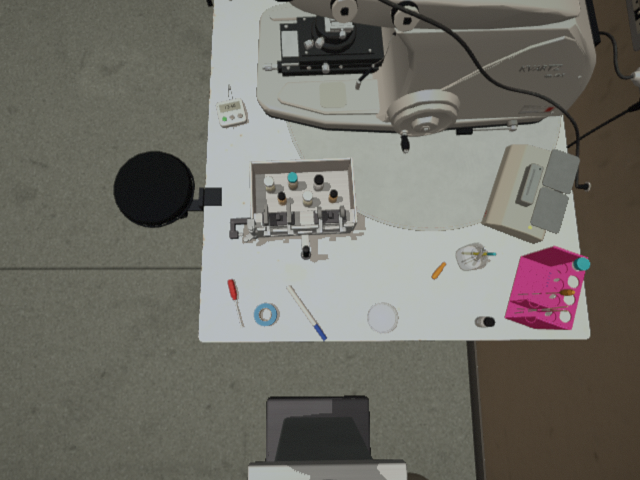

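```bash
cat >> h.py <<'E'
from scipy.optimize import least_squares
def proj(d,P):
    M=R.from_euler("xyz",d["orientation"]).as_matrix(); p=(np.atleast_2d(P)-d["xyz"])@M
    return (p[:,:2]/p[:,2:])@np.diag(np.diag(d["intrinsics"])[:2])+d["intrinsics"][:2,2]
E
python3 - <<'E'
from h import *
# local coordinates about midpoint of catches
L=np.array([[0,-.052],[0,.052],[-.023,.1056],[-.023,.1056],[-.071,0],[-.071,0]])
W=np.array([[.6467,-.0063],[.636,.1027],[.6084,.1508],[.6138,.1509],[.5637,.0443],[.5625,.0472]])
rot=lambda a:np.array([[np.cos(a),-np.sin(a)],[np.sin(a),np.cos(a)]])
f=lambda p:(L@rot(p[2]).T+p[:2]-W).ravel()
r=least_squares(f,[.64,.05,0],loss="soft_l1",f_scale=.004); p=r.x
print(p,np.degrees(p[2]),np.round(f(p)*1000,1).reshape(-1,2).tolist())
X=lambda x,y,z:np.r_[rot(p[2])@[x,y]+p[:2],z]
pts=[X(0,-.052,.122),X(0,.052,.122),X(-.023,.1056,.112),X(-.071,0,.13)]+[X(0,s*.052+t*.027,.134) for s in(-1,1) for t in(-1,1)]
print(np.round(pts,4).tolist())
for c,b,k in(("top",(215,145,160,120),4),("scene",(185,170,160,130),4.6)):
    d=eyes.grab_frame(c); im=cv2.cvtColor(d["frame"],cv2.COLOR_RGB2BGR)
    x,y,w,h=b; im=cv2.resize(im[y:y+h,x:x+w],None,fx=k,fy=k,interpolation=cv2.INTER_CUBIC)
    for u in proj(d,pts): cv2.circle(im,tuple(int(v) for v in ((u-[x,y])+.5)*k),3,(0,0,255),-1)
    cv2.imwrite(f"pics/{c}2.png",im)
E
```

```text
[0.63729504 0.04745685 0.0371961 ] 2.131179496875517 [[-7.5, 1.8], [-0.6, -3.3], [2.0, 1.3], [-3.4, 1.2], [2.6, 0.5], [3.8, -2.4]]
[[0.6392, -0.0045, 0.122], [0.6354, 0.0994, 0.122], [0.6104, 0.1521, 0.112], [0.5663, 0.0448, 0.13], [0.6402, -0.0315, 0.134], [0.6382, 0.0225, 0.134], [0.6364, 0.0724, 0.134], [0.6344, 0.1264, 0.134]]
```

View pics/top2.png

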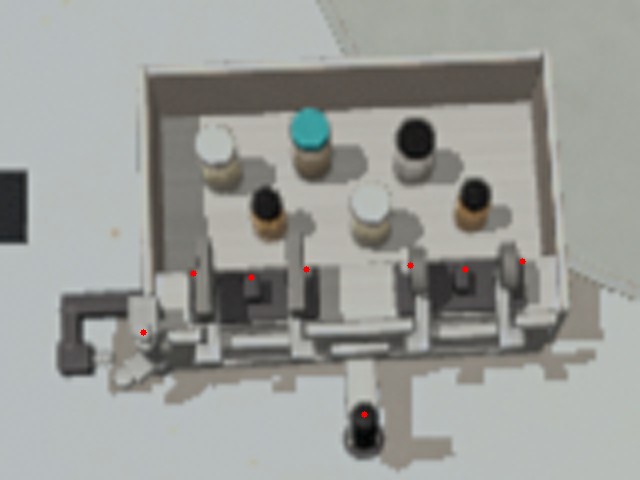

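View pics/scene2.png

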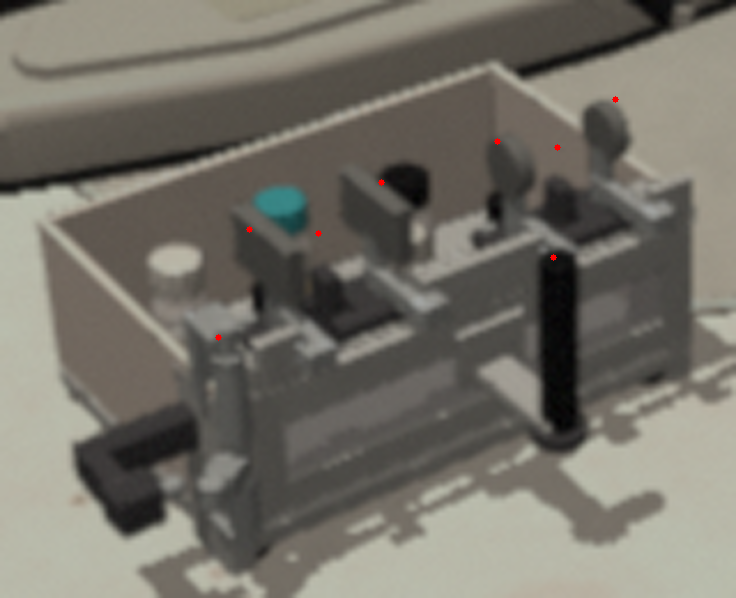

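The overview shows the round catch on the right and the oblong catch on the left. The fitted points lie on the buttons in the top crop (193..306 and 410..522, row ~265) and on the grip top (364,412). I'll start moving.

Emit:
move_arm --pt "-1 -1 -0.65 0 0 0 -0.157" --pt "-1 -1 -0.65 0 0 0 -0.157" --pt "-1 -1 -0.65 0 0 0 -0.157" --pt "-1 -1 -0.65 0 0 0 -0.157" --pt "-1 -1 -0.65 0 0 0 -0.157" --force 3

```text
t: 1.72
position: [0.4121, 0.3739, 0.2181]
eef_rot: [-3.14, 0.001, -3.113]
ft_force: [-0.1, 0.6, -0.4]
opening: 0.0883
gripper_force: 0.0
```

```bash
cat >> h.py <<'E'
def to(x,y,z,yaw):
    s=monitor.get_state(); T=R.from_euler("xyz",s["eef_rot"])
    d=T.inv().apply(np.array([x,y,z])-s["position"]); w=(T.inv()*R.from_euler("xyz",[np.pi,0,yaw])).as_rotvec()
    print("t",round(s["t"],2),"pos",np.round(s["position"],4),"rot",np.round(s["eef_rot"],3),"F",np.round(s["ft_force"],1),"open",round(s["opening"],4),"grip",s["gripper_force"],"q",np.round(s["q"],2))
    print("units",np.round(d/.2,3),np.round(w/np.pi,4))
E
python3 - <<'E'
from h import *
to(.639,-.0045,.2,3.179)
d=eyes.grab_frame("scene"); M=R.from_euler("xyz",d["orientation"])
# wall top height: far right corner pixel, known x~.76
u=np.array([185+495/4.6,170+65/4.6]); K=d["intrinsics"]
r=M.apply(np.r_[(u-K[:2,2])/np.diag(K)[:2],1]); k=(-.06-d["xyz"][1])/r[1]; print(d["xyz"]+k*r)
E
```

```text
t 1.73 pos [0.4121 0.3739 0.2181] rot [-3.140e+00  1.000e-03 -3.113e+00] F [-0.1  0.6 -0.4] open 0.0883 grip 0.0 q [-0.77  0.38 -0.06  1.79  0.03  0.98  0.75]
units [-1.08  -1.924  0.096] [-0.0006  0.0005 -0.0028]
[ 0.77266096 -0.06        0.07894881]
```

Emit:
move_arm --pt "-0.6 -0.5 -1 0 0 0 -0.003" --pt "-0.6 -0.5 -1 0 0 0 -0.003" --pt "-0.6 -0.5 -1 0 0 0 -0.003" --pt "-0.6 -0.5 -1 0 0 0 -0.003"

```text
t: 2.28
position: [0.5172, 0.1809, 0.2181]
eef_rot: [-3.141, 0.001, -3.097]
ft_force: [0.6, 0.6, -0.2]
opening: 0.0703
gripper_force: 0.0
```

Emit:
move_arm --pt "-0.6 -0.57 -0.93 0.05 0 0 0" --pt "-0.6 -0.57 -0.93 0.05 0 0 0" --pt "-0.6 -0.57 -0.93 0.05 0 0 0" --pt "-0.6 -0.57 -0.93 0.05 0 0 0" --pt "-0.6 -0.57 -0.93 0.05 0 0 0" --pt "-0.6 -0.57 -0.93 0.05 0 0 0"

```text
t: 3.02
position: [0.6382, 0.0047, 0.2077]
eef_rot: [3.14, -0.0, -3.093]
ft_force: [-0.4, -0.0, -0.5]
opening: 0.0706
gripper_force: 0.0
```

```bash
python3 - <<'E'
from h import *
to(.639,-.0045,.105,3.179)
for c in("scene","top"):
    snap(c,f"pics/{c}3.png"); show(c,["round_centre","oblong_centre","gate_handle","gate_hinge"])
E
```

```text
t 3.02 pos [0.6382 0.0047 0.2077] rot [ 3.14  -0.    -3.093] F [-0.4 -0.  -0.5] open 0.0706 grip 0.0 q [-0.13  0.53  0.08  1.58 -0.05  1.03  1.58]
units [-0.002 -0.047  0.514] [ 0.0005 -0.0002  0.0036]
scene round_centre [([0.6419, -0.0051, 0.1188], 0.78), ([0.6918, 0.0503, 0.0029], 0.37)]
scene oblong_centre [([0.6335, 0.0987, 0.1192], 0.82)]
scene gate_handle [([0.5663, 0.0416, 0.1103], 0.97), ([0.4325, -0.1171, -0.0041], 0.64)]
scene gate_hinge [([0.6089, 0.1515, 0.113], 0.66)]
top round_centre []
top oblong_centre [([0.6318, 0.1016, 0.1198], 0.71), ([0.6123, 0.1502, 0.1112], 0.54)]
top gate_handle [([0.5616, 0.051, 0.1078], 0.68)]
top gate_hinge [([0.6082, 0.1522, 0.108], 0.95)]
```

Emit:
move_arm --pt "-0.6 -0.002 -0.047 0.1 0 0 0.003" --pt "-0.6 -0.002 -0.047 0.3 0 0 0.003" --pt "-0.6 -0.002 -0.047 0.51 0 0 0.003" --pt "-0.6 -0.002 -0.047 0.51 0 0 0.003" --pt "-0.6 -0.002 -0.047 0.51 0 0 0.003" --pt "-0.6 -0.002 -0.047 0.51 0 0 0.003"

```text
t: 4.28
position: [0.6408, -0.0077, 0.1081]
eef_rot: [-3.142, 0.003, -3.105]
ft_force: [0.1, -0.3, 0.1]
opening: 0.0701
gripper_force: 0.0
```

Emit:
move_arm --pt "-0.3 0 0 0 0 0 0" --pt "-0.25 0 0 0 0 0 0" --pt "-0.25 0 0 0 0 0 0" --force 3

```text
t: 4.65
position: [0.6398, -0.0068, 0.1064]
eef_rot: [3.141, 0.001, -3.105]
ft_force: [0.0, 2.2, 1.0]
opening: 0.0552
gripper_force: 1.1
```

```bash
python3 - <<'E'
from h import *
to(.639,-.0045,.105,3.179)
E
```

```text
t 4.65 pos [ 0.6398 -0.0068  0.1064] rot [ 3.141e+00  1.000e-03 -3.105e+00] F [0.  2.2 1. ] open 0.0552 grip 1.133188046514988 q [-0.11  0.65  0.07  1.65 -0.06  0.84  1.59]
units [0.004 0.012 0.007] [ 0.0003  0.0004 -0.0001]
```

Emit:
move_arm --pt "-0.3 0.003 0.011 0.007 0 0 0" --pt "-0.3 0.003 0.011 0.007 0 0 0" --pt "1 0.003 0.011 0.007 0 0 0" --pt "1 0.003 0.011 0.007 0 0 0" --pt "1 0.003 0.011 0.007 0 0 0" --pt "1 0.003 0.011 0.007 0 0 0" --pt "1 0.003 0.011 0.007 0 0 0" --pt "1 0.003 0.011 0.007 0 0 0" --force 30

```text
t: 5.65
position: [0.6385, -0.0052, 0.1049]
eef_rot: [3.141, -0.0, -3.105]
ft_force: [-4.0, 1.2, 4.0]
opening: 0.0266
gripper_force: 30.0
```

```bash
python3 - <<'E'
from h import *
to(.639,-.0045,.105,3.179)
snap("top","pics/top4.png")
E
```

```text
t 5.65 pos [ 0.6385 -0.0052  0.1049] rot [ 3.141 -0.    -3.105] F [-4.   1.2  4. ] open 0.0266 grip 30.031507909297943 q [-0.11  0.65  0.07  1.66 -0.06  0.84  1.59]
units [-0.003  0.003 -0.   ] [ 0.0001 -0.0001 -0.0002]
```

Emit:
move_arm --pt "-0.5 0 0 0 0 0 0" --pt "-0.6 0 0 0 0 0 0" --pt "-0.6 0 0 0 0 0 0" --pt "-0.6 0 0 -0.3 0 0 0" --pt "-0.6 0 0 -0.51 0 0 0" --pt "-0.6 0 0.52 -0.51 0 0 0" --pt "-0.6 0 0.52 -0.51 0 0 0" --pt "-0.6 0 0.52 -0.51 0 0 0" --pt "-0.6 0 0.52 -0.51 0 0 0" --pt "-0.6 0 0.52 -0.51 0 0 0" --force 3

```text
t: 6.95
position: [0.6351, 0.0964, 0.2065]
eef_rot: [-3.141, 0.0, -3.108]
ft_force: [0.2, -0.9, 0.5]
opening: 0.0705
gripper_force: 0.0
```

```bash
python3 - <<'E'
from h import *
to(.635,.0994,.105,3.179)
ims=[]
for c,b,k in(("top",(215,190,160,90),4),("scene",(185,170,160,80),4)):
    d=eyes.grab_frame(c); im=cv2.cvtColor(d["frame"],cv2.COLOR_RGB2BGR)
    x,y,w,h=b; ims.append(cv2.resize(im[y:y+h-15,x:x+w],None,fx=k,fy=k,interpolation=cv2.INTER_CUBIC))
cv2.imwrite("pics/5.png",np.vstack(ims))
E
```

```text
t 6.95 pos [0.6351 0.0964 0.2065] rot [-3.141  0.    -3.108] F [ 0.2 -0.9  0.5] open 0.0705 grip 0.0 q [-0.27  0.53  0.07  1.57 -0.04  1.03  1.41]
units [-0.     0.016  0.507] [-0.0003  0.     -0.0011]
```

View pics/5.png

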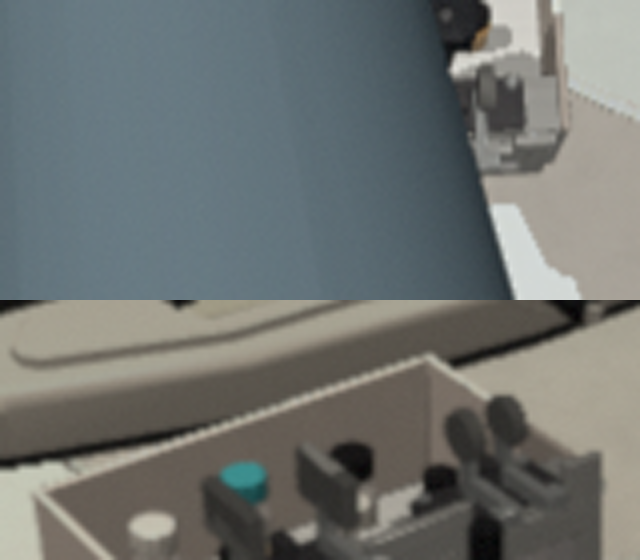

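The crop shows the round discs now close together (centres ≈463 and ≈506), both moved inward about equally. Next is the oblong pair.

Emit:
move_arm --pt "-0.6 0 0.014 0.1 0 0 -0.001" --pt "-0.6 0 0.014 0.3 0 0 -0.001" --pt "-0.6 0 0.014 0.507 0 0 -0.001" --pt "-0.6 0 0.014 0.507 0 0 -0.001" --pt "-0.6 0 0.014 0.507 0 0 -0.001" --pt "-0.6 0 0.014 0.507 0 0 -0.001" --pt "-0.6 0 0.014 0.507 0 0 -0.001"

```text
t: 7.92
position: [0.6357, 0.1013, 0.1066]
eef_rot: [3.141, 0.002, -3.102]
ft_force: [-0.1, -0.3, -0.4]
opening: 0.0704
gripper_force: 0.0
```

```bash
python3 - <<'E'
from h import *
to(.635,.0988,.105,3.179)
E
```

```text
t 7.92 pos [0.6357 0.1013 0.1066] rot [ 3.141e+00  2.000e-03 -3.102e+00] F [-0.1 -0.3 -0.4] open 0.0704 grip 0.0 q [-0.27  0.65  0.05  1.64 -0.04  0.85  1.42]
units [ 0.004 -0.013  0.008] [0.0001 0.0007 0.0007]
```

Emit:
move_arm --pt "-0.4 0.003 -0.011 0.008 0 0 0" --pt "-0.4 0.003 -0.011 0.008 0 0 0" --pt "-0.25 0.003 -0.011 0.008 0 0 0" --pt "-0.25 0.003 -0.011 0.008 0 0 0" --force 3

```text
t: 8.43
position: [0.6342, 0.099, 0.1035]
eef_rot: [3.142, -0.0, -3.102]
ft_force: [-0.2, -0.2, 0.1]
opening: 0.055
gripper_force: 0.0
```

```bash
python3 - <<'E'
from h import *
to(.635,.0988,.105,3.179)
E
```

```text
t 8.43 pos [0.6342 0.099  0.1035] rot [ 3.142 -0.    -3.102] F [-0.2 -0.2  0.1] open 0.055 grip 0.0 q [-0.26  0.65  0.05  1.65 -0.04  0.84  1.42]
units [-0.004 -0.001 -0.008] [ 0.     -0.      0.0007]
```

No contact at 55 mm, so the gripper is centred to within 0.5 mm. Now I squeeze.

Emit:
move_arm --pt "1 0 0 0 0 0 0" --pt "1 0 0 0 0 0 0" --pt "1 0 0 0 0 0 0" --pt "1 0 0 0 0 0 0" --pt "1 0 0 0 0 0 0" --pt "1 0 0 0 0 0 0" --force 30

```text
t: 9.18
position: [0.6343, 0.0988, 0.1041]
eef_rot: [-3.141, 0.0, -3.102]
ft_force: [-2.3, -1.1, 5.9]
opening: 0.0276
gripper_force: 30.0
```

Emit:
move_arm --pt "-0.5 0 0 0 0 0 0" --pt "-0.6 0 0 0 0 0 0" --pt "-0.6 0 0 0 0 0 0" --pt "-0.6 0 0 -0.3 0 0 0" --pt "-0.6 0 0 -0.51 0 0 0" --pt "-0.6 0 0 -0.51 0 0 0" --pt "-0.6 0.35 -0.27 -0.51 0 0 0" --pt "-0.6 0.35 -0.27 -0.51 0 0 0" --pt "-0.6 0.35 -0.27 -0.51 0 0 0" --pt "-0.6 0.35 -0.27 -0.51 0 0 0" --pt "-0.6 0.35 -0.27 -0.51 0 0 0" --force 3

```text
t: 10.55
position: [0.5671, 0.0434, 0.2052]
eef_rot: [3.141, 0.0, -3.1]
ft_force: [-0.0, -0.0, -0.8]
opening: 0.0701
gripper_force: 0.0
```

```bash
python3 - <<'E'
from h import *
to(.565,.0455,.095,3.179)
ims=[]
for c,b,k in(("scene",(185,170,160,120),4.6),):
    d=eyes.grab_frame(c); im=cv2.cvtColor(d["frame"],cv2.COLOR_RGB2BGR)
    x,y,w,h=b; ims.append(cv2.resize(im[y:y+h,x:x+w],None,fx=k,fy=k,interpolation=cv2.INTER_CUBIC))
    show(c,["round_centre","oblong_centre","gate_handle"])
cv2.imwrite("pics/6.png",np.vstack(ims))
E
```

```text
t 10.55 pos [0.5671 0.0434 0.2052] rot [ 3.141  0.    -3.1  ] F [-0.  -0.  -0.8] open 0.0701 grip 0.0 q [-0.21  0.41  0.07  1.77 -0.03  0.96  1.49]
units [0.01  0.011 0.551] [0.0001 0.0001 0.0012]
scene round_centre [([0.6458, -0.0085, 0.1215], 0.69), ([0.6106, 0.1514, 0.1091], 0.28)]
scene oblong_centre [([0.6327, 0.0992, 0.1176], 0.77)]
scene gate_handle []
```

View pics/6.png

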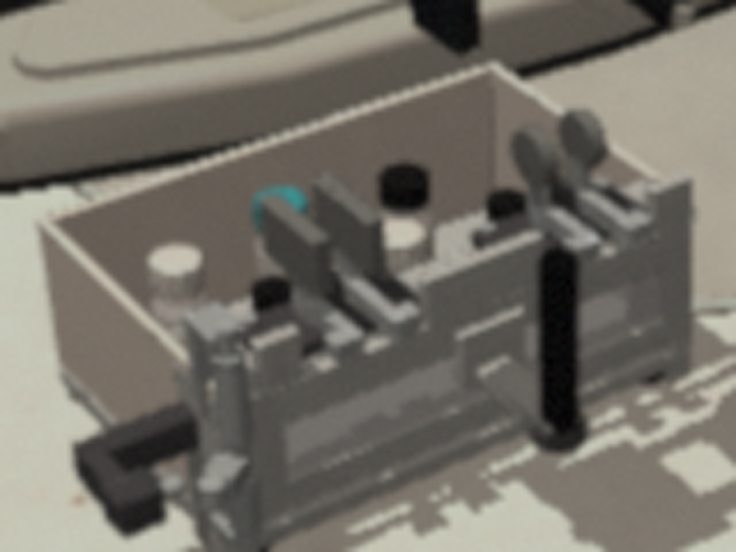

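Both catches are squeezed: the oblong plates at ≈(300,235)/(350,220) and the discs at ≈(535,155)/(580,140) sit close together. Next I grasp the grip.

Emit:
move_arm --pt "-0.2 0.01 0.006 0.1 0 0 0.001" --pt "-0.1 0.01 0.006 0.35 0 0 0.001" --pt "-0.1 0.01 0.006 0.56 0 0 0.001" --pt "-0.1 0.01 0.006 0.56 0 0 0.001" --pt "-0.1 0.01 0.006 0.56 0 0 0.001" --pt "1 0.01 0.006 0.56 0 0 0.001" --pt "1 0.01 0.006 0.56 0 0 0.001" --pt "1 0.01 0.006 0.56 0 0 0.001" --pt "1 0.01 0.006 0.56 0 0 0.001" --pt "1 0.01 0.006 0.56 0 0 0.001" --pt "1 0.01 0.006 0.56 0 0 0.001" --force 40

```text
t: 12.12
position: [0.5646, 0.0433, 0.0938]
eef_rot: [-3.142, 0.0, -3.105]
ft_force: [-1.4, -0.0, 6.0]
opening: 0.0127
gripper_force: 40.0
```

```bash
python3 - <<'E'
from h import *
to(.565,.0445,.093,3.179)
s=monitor.get_state(); T=R.from_euler("xyz",s["eef_rot"])
h=np.array([.6105,.1515,s["position"][2]]); r=np.asarray(s["position"])-h; print("r",np.linalg.norm(r))
for a in(.1,.2,.35,.5,.65,.8,.95,1.1,1.25,1.4,1.55):
    print(a,np.round(T.inv().apply(R.from_rotvec([0,0,-a]).apply(r)-r)/.2,3),round(a/np.pi,3))
E
```

```text
t 12.12 pos [0.5646 0.0433 0.0938] rot [-3.142  0.    -3.105] F [-1.4 -0.   6. ] open 0.0127 grip 40.001174211502075 q [-0.2   0.56  0.06  1.86 -0.05  0.73  1.49]
units [-0.002  0.006  0.004] [-0.      0.0001 -0.0003]
r 0.11756259879767128
0.1 [ 0.052  0.028 -0.   ] 0.032
0.2 [ 0.101  0.06  -0.   ] 0.064
0.35 [ 0.167  0.118 -0.   ] 0.111
0.5 [ 0.225  0.185 -0.   ] 0.159
0.65 [ 0.271  0.259 -0.   ] 0.207
0.8 [ 0.306  0.34  -0.   ] 0.255
0.95 [ 0.329  0.425 -0.   ] 0.302
1.1 [ 0.338  0.513 -0.   ] 0.35
1.25 [ 0.335  0.601 -0.   ] 0.398
1.4 [ 0.318  0.687 -0.   ] 0.446
1.55 [ 0.288  0.77  -0.   ] 0.493
```

Gripped: opening is 12.7 mm on the 14 mm grip, with 40 N. Now the first part of the swing, through to about 0.5 rad.

Emit:
move_arm --pt "1 0.026 0.014 0 0 0 0.016" --pt "1 0.052 0.028 0 0 0 0.032" --pt "1 0.077 0.044 0 0 0 0.048" --pt "1 0.101 0.06 0 0 0 0.064" --pt "1 0.134 0.089 0 0 0 0.088" --pt "1 0.167 0.118 0 0 0 0.111" --pt "1 0.196 0.151 0 0 0 0.135" --pt "1 0.225 0.185 0 0 0 0.159"

```text
t: 13.12
position: [0.5191, 0.0773, 0.0938]
eef_rot: [-3.141, 0.003, 2.675]
ft_force: [2.2, -4.4, 2.4]
opening: 0.0126
gripper_force: 40.0
```

```bash
cat > g.py <<'E'
from h import *
s=monitor.get_state(); to(.565,.0445,.093,3.179)
T=R.from_euler("xyz",s["eef_rot"]); r=np.asarray(s["position"])[:2]-[.6105,.1515]
r0=np.array([.5646,.0433])-[.6105,.1515]
print("radius",np.hypot(*r),"gate angle",np.arctan2(r0[1],r0[0])-np.arctan2(r[1],r[0]),"yaw turn",-(s["eef_rot"][2]+3.105))
print("F tool",T.inv().apply(s["ft_force"]))
E
python3 g.py
```

```text
t 13.12 pos [0.5191 0.0773 0.0938] rot [-3.141e+00  3.000e-03  2.675e+00] F [ 2.2 -4.4  2.4] open 0.0126 grip 39.99910354614258 q [-0.38  0.51  0.19  1.97 -0.14  0.67  1.  ]
units [-0.279 -0.043  0.005] [-0.0003  0.0008 -0.1605]
radius 0.11774572385316881 gate angle 0.488108363464099 yaw turn -5.779684515015463
F tool [-3.93751748 -2.978812   -2.36780424]
```

Emit:
move_arm --pt "1 0.052 0.028 0 0 0 0.032" --pt "1 0.101 0.06 0 0 0 0.064" --pt "1 0.134 0.089 0 0 0 0.088" --pt "1 0.167 0.118 0 0 0 0.111" --pt "1 0.196 0.151 0 0 0 0.135" --pt "1 0.225 0.185 0 0 0 0.159" --pt "1 0.248 0.222 0 0 0 0.183" --pt "1 0.271 0.259 0 0 0 0.207" --pt "1 0.289 0.3 0 0 0 0.231" --pt "1 0.306 0.34 0 0 0 0.255" --pt "1 0.318 0.382 0 0 0 0.278" --pt "1 0.329 0.425 0 0 0 0.302" --pt "1 0.334 0.469 0 0 0 0.326" --pt "1 0.337 0.495 0 0 0 0.341" --pt "1 0.337 0.495 0 0 0 0.341" --pt "1 0.337 0.495 0 0 0 0.341" --pt "1 0.337 0.495 0 0 0 0.341" --pt "1 0.337 0.495 0 0 0 0.341"

```text
t: 15.38
position: [0.5025, 0.1964, 0.0938]
eef_rot: [3.141, 0.001, 1.607]
ft_force: [0.3, -3.2, 4.6]
opening: 0.0122
gripper_force: 40.0
```

```bash
python3 g.py; python3 - <<'E'
from h import *
snap("scene","pics/s7.png"); snap("top","pics/t7.png")
for c in("scene","top"): show(c,["gate_handle","screwdriver","tape_roll","marker","petri_a"],1)
E
```

```text
t 15.38 pos [0.5025 0.1964 0.0938] rot [3.141e+00 1.000e-03 1.607e+00] F [ 0.3 -3.2  4.6] open 0.0122 grip 40.001091957092285 q [-0.81  0.56  0.46  1.94 -0.37  0.71 -0.09]
units [-0.77   0.285  0.005] [ 0.000e+00  4.000e-04 -5.004e-01]
radius 0.11696575109676402 gate angle -4.719389150358569 yaw turn -4.711860482448234
F tool [-3.21398415  0.21466362 -4.57764087]
scene gate_handle [([0.5009, 0.1968, 0.1087], 0.79)]
scene screwdriver [([0.4675, 0.1966, 0.0012], 0.6)]
scene tape_roll [([0.4475, 0.1258, 0.0001], 0.8)]
scene marker [([0.452, 0.0405, 0.0008], 0.58)]
scene petri_a [([0.4354, -0.1126, -0.0023], 0.81)]
top gate_handle [([0.4968, 0.2014, 0.1095], 0.77)]
top screwdriver [([0.4711, 0.1885, -0.0014], 0.41)]
top tape_roll [([0.4447, 0.1301, -0.0004], 0.82)]
top marker [([0.4506, 0.0406, 0.0009], 0.53)]
top petri_a []
```

View pics/s7.png

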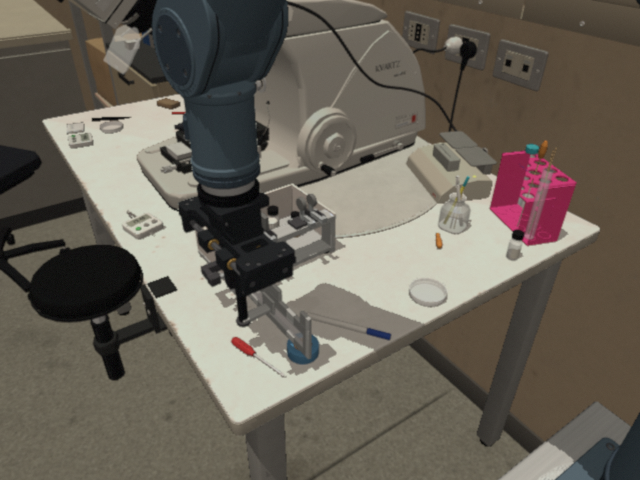

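The gate is open at about 1.56 rad, with its free end at ≈(300,330) px and the grip held at ≈(243,300). The loose things are unmoved.

```bash
python3 -c "
from bench import workorder
print(workorder.sign_off())"
```

```text
the job is handed in; nothing more can be done
None
```

I squeezed the round catch and then the oblong one to their stops, swung the gate to about 1.56 rad, and handed the job in with the fingers still holding the grip; the loose things are where they lay.

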